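Trophy cups in order of height

ROBOT

A 6-joint arm with a two-finger parallel gripper is mounted at the origin on the work surface. World frame = base frame: x ahead of the robot, y to its left, z up, the work surface at z = 0. Lengths are in m, angles in rad, forces in N, time in s.
With the tool pointing down it reaches from about 0.35 to 0.875 m from the base axis. Payload 4.2 kg.
Tool frame: the origin (TCP) lies between the finger pads, 19 mm behind the fingertips; this is the grasp point; z points along the fingers, y is the line along which they close (so a half turn about z gives the same grasp; the last joint's range is limited). The gripper opens to 87 mm and grips with 3 to 60 N. Pads are 19 mm wide; open, the fingers measure 117 mm over their backs; the gripper's body (75 mm by 190 mm) begins 51 mm behind the grasp point.
Start: joints at [1.436, 0.385, 0.008, 0, -1.194, -0.259], TCP at [0.24, 0.577, 0.241] pointing down, gripper open.
Joint ranges: [-3.14, 3.14], [-1.21, 2.06], [-1.07, 1.41], [-3.16, 2.05], [-2.99, -0.16], [-3.1, 3.1]. Speed limits (rad/s): [2.79, 2.79, 3.14, 3.14, 3.14, 3.14].

INTERFACE

Orientations are given as a rotation vector (axis times angle).
In Python, from bench import manip, eyes, planner gives the robot as it stands (manip), with the cameras (eyes) and the kinematics (planner). Calls block until the motion is done:
- manip.move_to(position, orientation): joint-space move of the TCP to a pose.
- manip.move_l(position, vel=0.15, frame=None): straight line of the TCP; frame=None keeps the orientation; vel is the mean speed in m/s.
- manip.move_j(angles): joint-space move.
- manip.move_gripper(opening, squeeze=None): finger opening in m; squeeze is the grip in N (None keeps the last); returns when the fingers have stopped.
- manip.wait(seconds).
- planner.ik(position, orientation): joint angles nearest the present ones, or None.
- manip.observe(): the state.
- eyes.get_image(name): name is "scene" or "top" or "wrist"; returns the picture (384x512x3 uint8, blue, green, red); there is no depth.
- eyes.camera_params(name): a dict with "intrinsics" (3x3 intrinsics, pixels), "dist_coeffs" ([k1, k2, p1, p2, k3] as OpenCV has them; the pictures are not rectified), "extrinsics" (4x4, takes a point from camera to world coordinates). Camera axes: x right, y up, looking along -z (the intrinsics and any distortion apply to the point x, -y, -z); pixel columns grow to the right and rows downward; lengths in m; the calibration is good to about 2 mm. A picture is of the moment at which its call begins: read the wrist's pose just before it. camera_params takes no time and is no camera call; for the wrist camera it gives the pose at the moment of the call.
A pose or a line that the arm cannot do raises manip.PlanningError and nothing moves.
- manip.sign_off(): hands the job in; it is judged then, once.
The state is a dict: "time_s": time; "qpos": joint angles; "joint_vel": joint speeds; "effort": joint torques, N m; "tcp_pos": TCP position; "orientation": TCP orientation; "force": force on the tool from outside, world axes, zero at the start; "ft_torque": the same for the moment, N m; "gripper_width": finger opening in m; "grip_force": force on a finger pad.
Only numpy, scipy, OpenCV 4.12 (cv2) and the standard library are available. Lean on these libraries where they do the work, as an engineer would, in place of code of your own. Each camera call takes 0.05 s, during which the arm holds its last target. There are 200 camera calls.

TASK

Set the four trophy cups on the display riser, one on each green baize square, in order of height: the tallest next to the framed picture, stepping down to the smallest next to the clock. Stand each one upright in the middle of its square, turned so that its two handles point along the row, and set it down gently; do not drop or knock over any cup, and leave the picture and the clock where they are.

Things in the scene. Friction and masses are not known exactly. Their poses are not given: they have to be found in the camera images.
- cup_a: the tallest of four brass trophy cups: open bowl, two thin ear handles, black square plinth. 150 mm high; bowl 60 mm across outside, wall 3 mm, near-cylindrical for the top 54 mm; plinth 63 mm square, 28 mm high; 96 mm wide over the handles. Origin: centre of the underside, z up. Handles along its +y and -y; the bowl can be pinched along x, TCP about 18 mm below the rim.
- cup_b: the second tallest of four brass trophy cups: open bowl, two thin ear handles, black square plinth. 130 mm high; bowl 52 mm across outside, wall 3 mm, near-cylindrical for the top 47 mm; plinth 55 mm square, 25 mm high; 84 mm wide over the handles. Origin: centre of the underside, z up. Handles along its +y and -y; the bowl can be pinched along x, TCP about 18 mm below the rim.
- cup_c: the third tallest of four brass trophy cups: open bowl, two thin ear handles, black square plinth. 110 mm high; bowl 44 mm across outside, wall 3 mm, near-cylindrical for the top 40 mm; plinth 46 mm square, 21 mm high; 72 mm wide over the handles. Origin: centre of the underside, z up. Handles along its +y and -y; the bowl can be pinched along x, TCP about 18 mm below the rim.
- cup_d: the smallest of four brass trophy cups: open bowl, two thin ear handles, black square plinth. 90 mm high; bowl 36 mm across outside, wall 3 mm, near-cylindrical for the top 32 mm; plinth 38 mm square, 17 mm high; 60 mm wide over the handles. Origin: centre of the underside, z up. Handles along its +y and -y; the bowl can be pinched along x, TCP about 18 mm below the rim.
- pad_1: green baize square, 74 mm wide, 2 mm thick, fixed on the low pine riser (700 mm long, 120 mm deep, 25 mm high): the end of the row on the +y side (robot's left); pads are 110 mm apart centre to centre. Origin: centre of the pad's underside, 25 mm above the work surface (pad top 2 mm higher); y runs along the row, x across the riser away from the robot.
- pad_2: green baize square, 74 mm wide, 2 mm thick, fixed on the low pine riser (700 mm long, 120 mm deep, 25 mm high): second from the +y end; pads are 110 mm apart centre to centre. Origin: centre of the pad's underside, 25 mm above the work surface (pad top 2 mm higher); y runs along the row, x across the riser away from the robot.
- pad_3: green baize square, 74 mm wide, 2 mm thick, fixed on the low pine riser (700 mm long, 120 mm deep, 25 mm high): second from the -y end; pads are 110 mm apart centre to centre. Origin: centre of the pad's underside, 25 mm above the work surface (pad top 2 mm higher); y runs along the row, x across the riser away from the robot.
- pad_4: green baize square, 74 mm wide, 2 mm thick, fixed on the low pine riser (700 mm long, 120 mm deep, 25 mm high): the end of the row on the -y side (robot's right); pads are 110 mm apart centre to centre. Origin: centre of the pad's underside, 25 mm above the work surface (pad top 2 mm higher); y runs along the row, x across the riser away from the robot.
- picture: framed ballpark picture, dark cherry frame 100 mm wide and 130 mm high, leaning back on an easel leg, standing loose on one end of the riser (either end), 120 mm beyond the centre of the nearest pad. Origin: centre of its underside; its width lies along y.
- clock: dark wooden mantel clock with a round dial, 96 mm wide, 50 mm deep, 98 mm high, standing loose on the other end of the riser. Origin: centre of its underside; its width lies along y.

How it is judged:
By the outcome, as a careful person would: the job done as asked, in the order asked, and still so for the second after the job is handed in, with the robot touching nothing.
It also fails if it takes over 120 s, if anything falls off the work surface, if the arm or the gripper's body presses on something with over 40 N, if the wrist force passes 120 N, or if a joint passes its speed limit or range.

## Working session

There is one attempt and no reset: what is moved stays moved. The work goes in short steps, each a Python script; the robot and the scene stay as the last script left them, time stands still between calls to the robot, and variables do not carry over. Pictures are saved under pics/ and viewed, at most 14 in all, crops included, and the job is handed in when it is done.

```bash
ls; mkdir -p pics; python3 - <<'E'
from bench import manip, eyes, planner
import cv2
for n in ("scene","top"):
    cv2.imwrite(f"pics/{n}0.png",eyes.get_image(n))
    p=eyes.camera_params(n); print(n,p)
s=manip.observe();print(s)
E
```

```text
bench.py
pics
scene {'intrinsics': array([[439.53412218,   0.        , 254.12170675],
       [  0.        , 439.53412218, 200.12463987],
       [  0.        ,   0.        ,   1.        ]]), 'dist_coeffs': array([-0.08431956,  0.        ,  0.        ,  0.        ,  0.        ]), 'extrinsics': array([[ 0.26724246, -0.65539938,  0.70642276,  1.36296473],
       [ 0.96361321,  0.1859968 , -0.19197595, -0.20936854],
       [-0.00557146,  0.73202243,  0.68125775,  0.84405329],
       [ 0.        ,  0.        ,  0.        ,  1.        ]])}
top {'intrinsics': array([[433.04165622,   0.        , 253.75351987],
       [  0.        , 433.04165622, 187.98247727],
       [  0.        ,   0.        ,   1.        ]]), 'dist_coeffs': array([-0.03009635,  0.        ,  0.        ,  0.        ,  0.        ]), 'extrinsics': array([[ 0.01034578,  0.98329828, -0.18170706,  0.34324291],
       [-0.99985112,  0.01268211,  0.01170047,  0.0116997 ],
       [ 0.01380949,  0.18155896,  0.98328309,  1.10441898],
       [ 0.        ,  0.        ,  0.        ,  1.        ]])}
{'time_s': 0.1, 'qpos': array([ 1.43561744e+00,  3.85477948e-01,  6.75793477e-03, -4.89226379e-04,
       -1.19399886e+00, -2.58609492e-01]), 'joint_vel': array([ 0.00045106, -0.00222661,  0.00351559,  0.00172931,  0.00053997,
       -0.00036172]), 'effort': array([-7.18135652e-04, -3.91691709e+01,  1.87933320e+01,  4.23191741e+00,
        1.34159249e-02, -7.55059341e-05]), 'tcp_pos': array([0.23957596, 0.5767062 , 0.24026016]), 'orientation': array([ 3.07892877e+00, -6.14469331e-01, -5.26348702e-04]), 'force': array([-1.4036821 , -0.34473437, -0.06242051]), 'ft_torque': array([0.01268433, 0.04338485, 0.01413148]), 'grip_force': 0.0, 'gripper_width': 0.08740615859105695}
```

View pics/scene0.png

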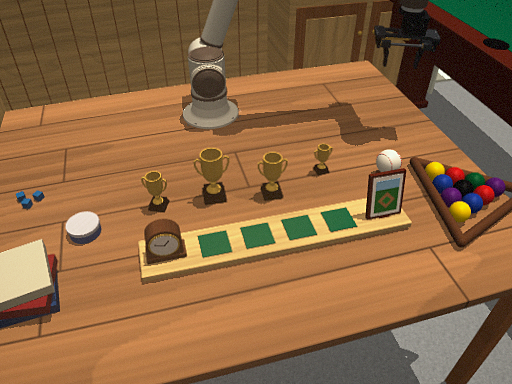

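View pics/top0.png

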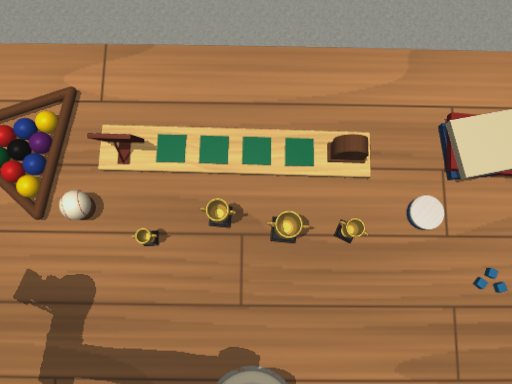

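The scene view shows the picture at the robot's left (+y) end and the clock at the right. In the top view the cups sit at about a (288,228), b (218,212), c (352,230) and d (145,237), with pads along row 150. So a→pad_1, b→pad_2, c→pad_3 and d→pad_4.

```bash
cat > h.py <<'E'
from bench import manip, eyes, planner
import numpy as np, cv2
from scipy.spatial.transform import Rotation as R
def cast(uv,z,p):
    q=cv2.undistortPoints(np.float64(uv).reshape(-1,1,2),p["intrinsics"],p["dist_coeffs"])[:,0]
    T=p["extrinsics"]; d=np.c_[q[:,0],-q[:,1],-np.ones(len(q))]@T[:3,:3].T
    return T[:3,3]+d*((z-T[2,3])/d[:,2])[:,None]
def mask(im,lo,hi):
    return cv2.inRange(cv2.cvtColor(im,cv2.COLOR_BGR2HSV),lo,hi)
def blobs(m,amin):
    return [c for c in cv2.findContours(m,cv2.RETR_EXTERNAL,cv2.CHAIN_APPROX_NONE)[0] if cv2.contourArea(c)>amin]
H=dict(a=.150,b=.130,c=.110,d=.090)
def down(yaw): # tool z down, tool y (closing) at angle yaw from world x
    y=np.array([np.cos(yaw),np.sin(yaw),0]); z=np.array([0,0,-1.]); return R.from_matrix(np.c_[np.cross(y,z),y,z]).as_rotvec()
E
python3 - <<'E'
from h import *
im=cv2.imread("pics/top0.png");p=eyes.camera_params("top")
for c in blobs(mask(im,(65,80,30),(95,255,255)),300):
    P=cast(c[:,0],.027,p).astype(np.float32)
    r=cv2.minAreaRect(P[:,:2]*1000); print("pad",r)
g=mask(im,(18,110,60),(32,255,255)); g[:180]=0; g[:, :100]=0
for c in blobs(g,40):
    print("cup",c[:,0].mean(0).round(1),cv2.contourArea(c),cv2.minAreaRect(c), cast([c[:,0].mean(0)],.1,p).round(3))
s=manip.observe();T=np.eye(4);T[:3,:3]=R.from_rotvec(s["orientation"]).as_matrix();T[:3,3]=s["tcp_pos"]
w=eyes.camera_params("wrist");print((np.linalg.inv(T)@w["extrinsics"]).round(3),w["intrinsics"][0],w["dist_coeffs"])
cv2.imwrite("pics/crop0.png",np.hstack([cv2.resize(im[180:260,120:380],None,fx=3,fy=3,interpolation=cv2.INTER_CUBIC)]))
E
```

```text
pad ((639.3421630859375, -116.49301147460938), (67.49701690673828, 71.18923950195312), 89.1524887084961)
pad ((640.801513671875, -7.0545501708984375), (71.623291015625, 69.72772216796875), 0.19132907688617706)
pad ((643.1492309570312, 102.29545593261719), (69.1762924194336, 71.73444366455078), 0.7673892974853516)
pad ((644.3248901367188, 212.80062866210938), (69.19519805908203, 71.56507110595703), 0.7514981627464294)
cup [143.9 236. ] 238.5 ((143.64622497558594, 236.13681030273438), (21.465417861938477, 15.734830856323242), 29.05460548400879) [[0.413 0.252 0.1  ]]
cup [353.1 228.2] 372.5 ((353.1756896972656, 227.55404663085938), (19.234682083129883, 25.481843948364258), 80.53767395019531) [[ 0.437 -0.233  0.1  ]]
cup [287.9 224.5] 645.0 ((287.73492431640625, 224.3355712890625), (27.608116149902344, 32.441585540771484), 55.00798034667969) [[ 0.444 -0.081  0.1  ]]
cup [217.3 210. ] 466.5 ((217.50001525878906, 210.5000457763672), (27.130237579345703, 24.008399963378906), 48.012786865234375) [[0.475 0.084 0.1  ]]
[[-0.001  0.962  0.274  0.074]
 [ 1.     0.001  0.001  0.   ]
 [ 0.001  0.274 -0.962 -0.144]
 [ 0.     0.     0.     1.   ]] [306.98250541   0.         254.92085001] [-0.02925518  0.          0.          0.          0.        ]
```

View pics/crop0.png

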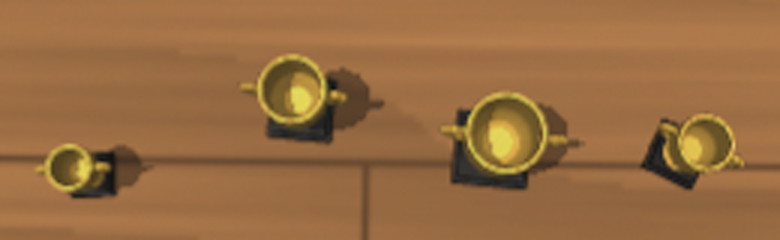

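The crop shows all four cups with handles roughly along y; c is turned by about 25°. The pads are 110 mm apart, as specified, with the row turned about 0.9°. Next I take a wrist view from straight above each cup.

```bash
cat >> h.py <<'E'
RB=dict(a=.030,b=.026,c=.022,d=.018)
def look(k,xy,save=None,h=None):
    """wrist camera vertically above xy; returns rim centre and handle-line angle"""
    h=H[k] if h is None else h
    manip.move_to([xy[0],xy[1]-.074,h+.13],down(0)); manip.wait(.25)
    p=eyes.camera_params("wrist"); im=eyes.get_image("wrist")
    if save: cv2.imwrite(save,im)
    return measure(k,im,p,h)
def measure(k,im,p,h):
    g=mask(im,(18,90,40),(34,255,255))
    c=max(blobs(g,200),key=cv2.contourArea)
    P=cast(c[:,0],h,p)[:,:2]
    body=np.zeros_like(g); cv2.drawContours(body,[c],-1,255,-1)
    body=cv2.morphologyEx(body,cv2.MORPH_OPEN,cv2.getStructuringElement(cv2.MORPH_ELLIPSE,(25,25)))
    B=cast(max(blobs(body,100),key=cv2.contourArea)[:,0],h,p)[:,:2]
    ctr=B.mean(0)
    for _ in range(5):   # circle fit (algebraic) on body outline
        A=np.c_[2*B,np.ones(len(B))]; s=np.linalg.lstsq(A,(B**2).sum(1),rcond=None)[0]
        ctr=s[:2]; r=np.sqrt(s[2]+ctr@ctr); B=B[abs(np.linalg.norm(B-ctr,axis=1)-r)<.002]
    V=P-ctr; d=np.linalg.norm(V,axis=1); F=V[d>r+.005]
    ang=np.arctan2(F[:,1],F[:,0]); yaw=.5*np.angle(np.exp(2j*ang).mean()) # mod pi
    side=[d[(V@[np.cos(yaw),np.sin(yaw)]*sg>r+.005)].max(initial=0) for sg in(1,-1)]
    q=(yaw-np.pi/2+np.pi/2)%np.pi-np.pi/2
    print(k,"ctr",ctr.round(4),"r",r.round(4),"yaw(deg)",np.degrees(q).round(1),"handle reach",np.round(side,4),"n",len(F))
    return ctr,q
E
python3 - <<'E'
from h import *
p=eyes.camera_params("top")
px=dict(a=(287.9,224.5),b=(217.3,210),c=(353.1,228.2),d=(143.9,236))
px=dict(a=(289,224),b=(217.3,210),c=(355.5,228),d=(143,236))
for k in "dbac":
    xy=cast([px[k]],H[k],p)[0,:2]; print(xy.round(4))
    look(k,xy,f"pics/w_{k}.png")
print(manip.observe()["time_s"])
cv2.imwrite("pics/w4.png",cv2.resize(np.vstack([np.hstack([cv2.imread(f"pics/w_{k}.png") for k in r]) for r in("ab","cd")]),(800,600)))
E
```

```text
[0.4135 0.2567]
d ctr [0.5924 0.2282] r 0.0613 yaw(deg) 6.9 handle reach [0.1212 0.1204] n 588
[0.4715 0.0822]
b ctr [0.5948 0.0592] r 0.0734 yaw(deg) -0.5 handle reach [0.1179 0.0985] n 582
[ 0.4396 -0.0784]Traceback (most recent call last):
  File "<stdin>", line 7, in <module>
  File "h.py", line 19, in look
    manip.move_to([xy[0],xy[1]-.074,h+.13],down(0)); manip.wait(.25)
    ~~~~~~~~~~~~~^^^^^^^^^^^^^^^^^^^^^^^^^^^^^^^^^^
host.PlanningError: the arm cannot take that pose within its joint ranges
```

```bash
python3 - <<'E'
from h import *
for n,P in dict(a=(.44,-.152,.28),a2=(.44,-.004,.28),alow=(.44,-.078,.13),ahi=(.44,-.078,.33),c=(.44,-.307,.24),c2=(.44,-.16,.24),cl=(.43,-.235,.092),pad1=(.644,.213,.16),pad1h=(.644,.213,.33),pad4=(.639,-.116,.1)).items():
    for y in (0,90,180,-90):
        q=planner.ik(list(P),down(np.radians(y))); print(n,y,None if q is None else np.round(q,2))
print(manip.observe()["time_s"])
im=cv2.imread("pics/w_d.png"); hs=cv2.cvtColor(im,cv2.COLOR_BGR2HSV)
cv2.imwrite("pics/w2.png",cv2.resize(np.hstack([im,cv2.imread("pics/w_b.png")]),(800,300)))
E
```

```text
a 0 None
a 90 [ 0.02  0.08 -0.3   0.   -1.19 -1.59]
a 180 [ 0.02  0.08 -0.3   0.   -1.19 -0.02]
a -90 [ 0.02  0.08 -0.3   0.   -1.19  1.55]
a2 0 [ 0.36  0.03 -0.35  0.   -1.19  2.78]
a2 90 [ 0.36  0.03 -0.35  0.   -1.19 -1.93]
a2 180 [ 0.36  0.03 -0.35  0.   -1.19 -0.36]
a2 -90 [ 0.36  0.03 -0.35  0.   -1.19  1.21]
alow 0 [ 0.19  0.21 -0.57  0.   -0.79  2.95]
alow 90 [ 0.19  0.21 -0.57  0.   -0.79 -1.76]
alow 180 [ 0.19  0.21 -0.57  0.   -0.79 -0.19]
alow -90 [ 0.19  0.21 -0.57  0.   -0.79  1.38]
ahi 0 [ 0.19  0.02 -0.24  0.   -1.31  2.95]
ahi 90 [ 0.19  0.02 -0.24  0.   -1.31 -1.76]
ahi 180 [ 0.19  0.02 -0.24  0.   -1.31 -0.19]
ahi -90 [ 0.19  0.02 -0.24  0.   -1.31  1.38]
c 0 [-0.31  0.24 -0.21  0.   -1.12 -2.83]
c 90 [-0.31  0.24 -0.21  0.   -1.12 -1.26]
c 180 [-0.31  0.24 -0.21  0.   -1.12  0.31]
c -90 [-0.31  0.24 -0.21  0.   -1.12  1.88]
c2 0 None
c2 90 [-0.    0.12 -0.36  0.   -1.09 -1.57]
c2 180 [-0.    0.12 -0.36  0.   -1.09  0.  ]
c2 -90 [-0.    0.12 -0.36  0.   -1.09  1.57]
cl 0 [-0.17  0.33 -0.51  0.   -0.73 -2.97]
cl 90 [-0.17  0.33 -0.51  0.   -0.73 -1.4 ]
cl 180 [-0.17  0.33 -0.51  0.   -0.73  0.17]
cl -90 [-0.17  0.33 -0.51  0.   -0.73  1.74]
pad1 0 [ 0.56  0.53  0.04  0.   -1.08  2.58]
pad1 90 [ 0.56  0.53  0.04  0.   -1.08 -2.13]
pad1 180 [ 0.56  0.53  0.04  0.   -1.08 -0.56]
pad1 -90 [ 0.56  0.53  0.04  0.   -1.08  1.01]
pad1h 0 [ 0.56  0.44  0.31  0.   -1.44  2.58]
pad1h 90 [ 0.56  0.44  0.31  0.   -1.44 -2.13]
pad1h 180 [ 0.56  0.44  0.31  0.   -1.44 -0.56]
pad1h -90 [ 0.56  0.44  0.31  0.   -1.44  1.01]
pad4 0 [ 0.07  0.55 -0.1   0.   -0.92  3.07]
pad4 90 [ 0.07  0.55 -0.1   0.   -0.92 -1.64]
pad4 180 [ 0.07  0.55 -0.1   0.   -0.92 -0.07]
pad4 -90 [ 0.07  0.55 -0.1   0.   -0.92  1.5 ]
3.7083
```

View pics/w2.png

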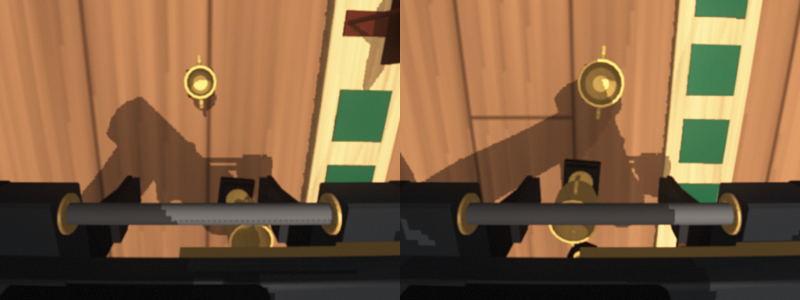

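The wrist views show cup d near (200,83) and cup b near (600,83). The riser's pine got into the gold mask, so I'll select the blob nearest the expected point and use yaw 180°, which keeps J6 near 0.

```bash
sed -i 's/xy\[1\]-.074,h+.13\],down(0)/xy[1]+.074,h+.13],down(np.pi)/; s/return measure(k,im,p,h)/return measure(k,im,p,h,xy)/; s/def measure(k,im,p,h)/def measure(k,im,p,h,xy)/; s/c=max(blobs(g,200),key=cv2.contourArea)/c=min(blobs(g,200),key=lambda c:np.linalg.norm(cast([c[:,0].mean(0)],h,p)[0,:2]-xy))/; s/(25,25)/(17,17)/' h.py
cat >> h.py <<'E'
def pads(im,p):
    for c in blobs(mask(im,(65,80,30),(95,255,255)),800):
        x,y,w,hh=cv2.boundingRect(c)
        if x>1 and y>1 and x+w<510 and y+hh<382:
            r=cv2.minAreaRect((cast(c[:,0],.027,p)[:,:2]*1000).astype(np.float32)); print("pad",np.round(r[0],1),np.round(r[1],1),round(r[2],1))
E
python3 - <<'E'
from h import *
p=eyes.camera_params("top")
px=dict(a=(289,224),b=(217.3,210),c=(355.5,228),d=(143,236))
for k in "dbac":
    xy=cast([px[k]],H[k],p)[0,:2]
    look(k,xy,f"pics/v_{k}.png")
for y in (.16,-.06):   # camera over the pads
    manip.move_to([.642,y+.074,.27],down(np.pi)); manip.wait(.25); w=eyes.camera_params("wrist"); im=eyes.get_image("wrist"); cv2.imwrite(f"pics/p{y}.png",im); pads(im,w)
print(manip.observe()["time_s"])
cv2.imwrite("pics/v4.png",cv2.resize(np.vstack([np.hstack([cv2.imread(f"pics/v_{k}.png") for k in r]) for r in("ab","cd")]),(800,600)))
E
```

```text
d ctr [0.4137 0.2595] r 0.0168 yaw(deg) 3.2 handle reach [0.0271 0.0265] n 26
b ctr [0.4719 0.0844] r 0.0249 yaw(deg) -5.2 handle reach [0.0372 0.0381] n 41
a ctr [ 0.4386 -0.0762] r 0.029 yaw(deg) -4.8 handle reach [0.0433 0.0429] n 47
c ctr [ 0.4364 -0.2341] r 0.021 yaw(deg) -25.1 handle reach [0.0329 0.0322] n 31
pad [643.2 214.7] [70.7 69.9] 88.7
pad [641.3 105. ] [70.2 71.6] 89.8
pad [643.  214.7] [70.3 46. ] 0.1
pad [641.6 104.8] [70.3 70. ] 88.7
pad [639.4  -5.4] [70.1 69.5] 88.9
pad [ 637.9 -114.8] [70.9 70.8] 89.1
13.3417
```

View pics/v4.png

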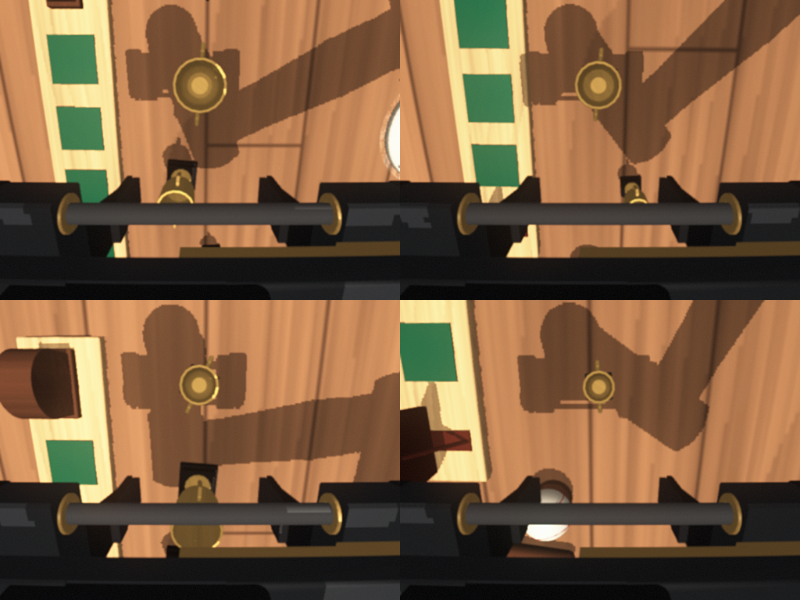

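All four rims fit their known radii to within about 1 mm, and the handle reaches are symmetric. The pads agree between the two cameras to within 2 mm. Next is cup a.

```bash
cat >> h.py <<'E'
PAD=dict(a=(.6431,.2147),b=(.6415,.1049),c=(.6394,-.0054),d=(.6379,-.1148)); ROW=-.0158
def fz(): return np.mean([(manip.wait(.03),manip.observe()["force"][2])[1] for _ in range(4)])
def pick(k,xy,yaw,squeeze=25,base=0.):
    z=base+H[k]-.018; o=down(np.pi+yaw)
    manip.move_gripper(.087); manip.move_to([*xy,base+H[k]+.08],o); manip.move_l([*xy,z],vel=.1)
    f0=fz(); manip.move_gripper(0.0,squeeze); print("width",manip.observe()["gripper_width"],"force",manip.observe()["force"].round(1))
    manip.move_l([*xy,z+.02],vel=.05); manip.wait(.2); print("weight",fz()-f0)
    manip.move_l([*xy,z+.19],vel=.2); print("width",manip.observe()["gripper_width"])
def place(k,xy,yaw=ROW,base=.027):
    z=base+H[k]-.018; o=down(np.pi+yaw)
    manip.move_l([*xy,z+.165],vel=.2,frame=o); manip.move_l([*xy,z+.02],vel=.12); manip.move_l([*xy,z+.003],vel=.03)
    manip.wait(.3); f0=fz(); dz=.003
    while dz>-.003:
        dz-=.0005; manip.move_l([*xy,z+dz],vel=.01); f=fz()-f0
        if f>2: break
    print("touch dz",dz,"df",f)
    w=manip.observe()["gripper_width"]; manip.move_gripper(w+.006); manip.wait(.2); manip.move_gripper(.087)
    manip.move_l([*xy,z+.05],vel=.08); manip.move_l([*xy,max(z+.1,.27)],vel=.2)
E
sed -i 's/def move_l/def move_l/' h.py; python3 - <<'E'
from h import *
pick("a",(.4386,-.0762),np.radians(-4.8)); print(manip.observe()["time_s"])
cv2.imwrite("pics/s1.png",eyes.get_image("scene"))
E
```

```text
width 0.057923554581169816 force [ 1.  -0.6 -0.3]
weight -2.882796724879465
width 0.0573886409609091
18.225
```

View pics/s1.png

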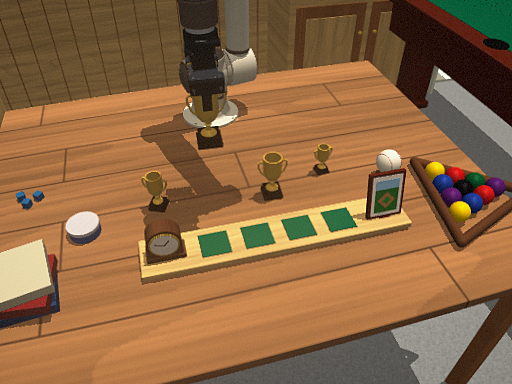

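The scene shows cup a held upright near (205,110), with the other cups untouched. Now I place it.

```bash
python3 - <<'E'
from h import *
place("a",PAD["a"]); print(manip.observe()["time_s"],manip.observe()["orientation"])
look("a",PAD["a"],"pics/ca.png",h=.177); print(manip.observe()["time_s"])
E
```

```text
touch dz -0.0005 df 4.681424461313425
27.9917 [-2.20335820e+00  2.23889739e+00  8.53110511e-04]
a ctr [0.6468 0.2563] r 0.0513 yaw(deg) -11.6 handle reach [0.0827 0.0858] n 223
28.7167
```

View pics/ca.png

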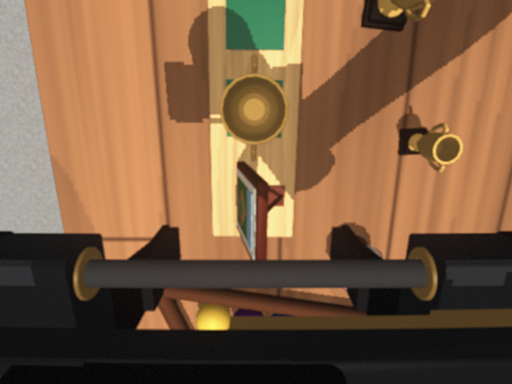

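Cup a stands on pad 1 with its rim centred near (254,108) and green showing evenly on both sides. The pine joined the gold mask, so I need a better threshold.

```bash
python3 - <<'E'
import cv2
im=cv2.imread("pics/ca.png");h=cv2.cvtColor(im,cv2.COLOR_BGR2HSV)
for u,v in [(254,108),(254,78),(254,138),(226,108),(285,108),(278,90),(254,68),(255,150),(220,62),(220,150),(290,150),(300,110),(212,110)]: print((u,v),h[v,u])
E
```

```text
(254, 108) [ 19 155 206]
(254, 78) [ 17 151  96]
(254, 138) [ 18 156 103]
(226, 108) [ 17 155  94]
(285, 108) [ 18 160 158]
(278, 90) [ 18 155 120]
(254, 68) [ 18 158 131]
(255, 150) [ 17 149 142]
(220, 62) [ 17 130 175]
(220, 150) [ 21 104 247]
(290, 150) [ 17 130 174]
(300, 110) [ 13 142 111]
(212, 110) [ 17 132 174]
```

```bash
sed -i 's/def measure(k,im,p,h,xy):/def measure(k,im,p,h,xy,lo=(18,90,40)):/; s/g=mask(im,(18,90,40)/if h!=H[k]: lo=(15,142,40)\n    g=mask(im,lo/' h.py
python3 - <<'E'
from h import *
w=eyes.camera_params("wrist"); measure("a",cv2.imread("pics/ca.png"),w,.177,np.array(PAD["a"]))
pick("b",(.4719,.0844),np.radians(-5.2)); place("b",PAD["b"])
look("b",PAD["b"],"pics/cb.png",h=.157); print(manip.observe()["time_s"])
E
```

```text
a ctr [0.6432 0.215 ] r 0.0292 yaw(deg) -0.9 handle reach [0.0439 0.0443] n 51
width 0.049831705535530554 force [0.  0.6 0.5]
weight -3.394890755109447
width 0.04997260786561513
touch dz -0.0005 df 4.506110393486177
b ctr [0.6415 0.1053] r 0.0252 yaw(deg) -1.0 handle reach [0.0394 0.039 ] n 47
43.6
```

View pics/cb.png

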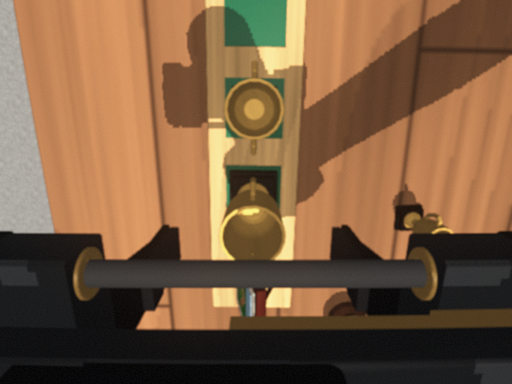

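Cup a measures within 0.5 mm of its pad centre, and its yaw matches the row at -0.9°. Cup b stands centred on pad 2 near (254,108), with a beside it near (253,235). Next are c and d, with a picture between them.

```bash
python3 - <<'E'
from h import *
pick("c",(.4364,-.2341),np.radians(-25.1)); place("c",PAD["c"])
look("c",PAD["c"],"pics/cc.png",h=.137); print(manip.observe()["time_s"])
E
```

```text
width 0.04251371997960309 force [ 1.2  0.4 -0.5]
weight -1.9838193648739955
width 0.042051356314314434
touch dz -0.0005 df 3.4142713005474357
c ctr [ 0.6394 -0.0048] r 0.021 yaw(deg) -0.9 handle reach [0.033  0.0337] n 39
60.0667
```

View pics/cc.png

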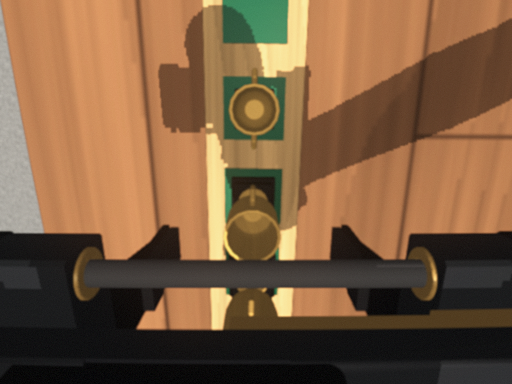

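Cup c is centred on pad 3 near (254,108), with a and b standing behind it. For d I go via a high waypoint to clear the placed cups.

```bash
python3 - <<'E'
from h import *
y=np.radians(3.2)
manip.move_l([.4137,.2595,.30],vel=.2,frame=down(np.pi+y))
pick("d",(.4137,.2595),y)
manip.move_l([.48,-.1148,.30],vel=.2)
place("d",PAD["d"])
look("d",PAD["d"],"pics/cd.png",h=.117)
manip.move_l([.45,-.04,.32],vel=.2); manip.wait(.3)
cv2.imwrite("pics/s2.png",eyes.get_image("scene")); cv2.imwrite("pics/t2.png",eyes.get_image("top")); print(manip.observe()["time_s"])
E
```

```text
width 0.03376149674911931 force [-0.4  0.6 -0.2]
weight -1.7142783990372046
width 0.0341759363921105
touch dz -0.0005 df 4.165880744023307
d ctr [ 0.6379 -0.1145] r 0.0169 yaw(deg) -0.8 handle reach [0.0282 0.0278] n 32
80.25
```

View pics/s2.png

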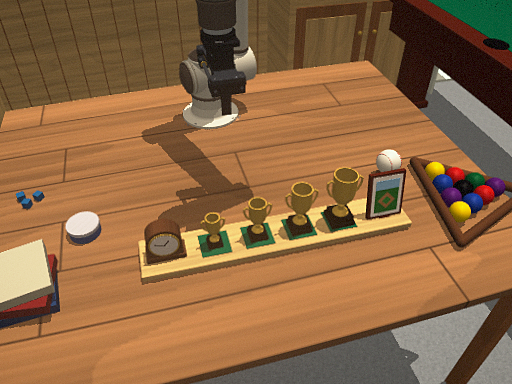

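View pics/cd.png

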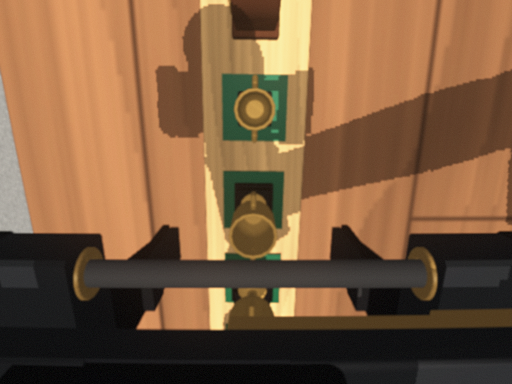

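The scene shows all four cups upright, from the smallest by the clock (213,235) to the tallest by the picture (345,198), with the picture and clock where they were. Cup d is centred on pad 4 near (254,108), and the robot is clear of everything.

```bash
python3 -c "
from bench import manip, eyes, planner
print(manip.sign_off())"
```

```text
the job is handed in; nothing more can be done
None
```

The job is handed in: all four cups stand upright on their squares, tallest by the picture down to smallest by the clock, with handles along the row and each cup within about 1 mm of its square's centre by the wrist camera; the arm's clock read about 80 s of the 120 s allowed.

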